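Thread a probe through two loose swivel arms into its socket

TASK

Take the red-capped probe out of the wooden rack and thread it gently, tip down, through the hole of the upper swivel arm and then the hole of the lower swivel arm of the probe holder, feeling for each hole and nudging the loose arms into line as you go, until its tip stands fully home at the bottom of the white socket. Never force it or let it drop, let go of it at the end, and leave the blue-capped spare, the brown bottle and the beaker alone.

Things in the scene. Friction and masses are not known exactly. Their poses are not given: they have to be found in the camera images.
- probe_cap (a point): centre of the red cap of the probe to thread: one rigid piece, 150 g, a steel rod 12 mm in diameter with a round red cap 22 mm in diameter and 45 mm tall on top. This point lies on the axis, mid-cap, 152.5 mm above the tip. z points from tip to cap. At the start the probe stands upright in one of the two holes of the rack, 40 mm deep, its tip 5 mm above the bench.
- probe_tip (a point): centre of the flat lower end of the red-capped probe's rod, on its axis; the last 2 mm taper from 12 to 9 mm diameter. z points from tip to cap.
- spare_cap (a point): centre of the blue cap of the spare probe, same shape as the red one, standing in the other hole of the rack, its top 180 mm above the bench. Leave it alone.
- rack: fixed wooden block 56 x 130 x 45 mm with two upright holes (14 mm wide, 40 mm deep, 80 mm apart) in a row along its y axis, one probe in each; which holds the red one varies. Origin: centre of the underside, z up.
- stand: probe holder, fixed to the bench. Origin on the socket's axis at bench level, z up. Grey base 10 mm thick (x -55 to 115, y -60 to 60 mm); at the origin a white socket block 50 x 50 mm, top at 45 mm. A steel column 18 mm thick stands at x = +80 mm, 136 mm high. Two separate arms swivel about it and reach towards -x over the socket; see upper_level and lower_level.
- upper_level (a point): fixed point of the holder on the socket's axis, 128 mm above the bench, level with the upper (white) arm's top; axes as the holder's. The arm's head is 40 mm (x) by 56 mm (y), 12 mm thick, with an upright hole 15 mm wide, rim bevelled 2 mm, 80 mm from the column's axis. The arm starts swung aside by an unmeasured amount: its hole is up to 12 mm from here, to +y or -y along the arc.
- lower_level (a point): the same for the lower (blue) arm, 78 mm above the bench; it starts swung aside on its own, also up to 12 mm. Each arm turns with friction (about 1 N sideways at the hole moves it), stays where left, stops at 16 mm either side and does not give up or down. A probe that is in an arm's hole can carry the arm sideways; in mid-swing both holes lie exactly over the socket.
- socket_floor (a point): centre of the floor of the socket's round hole, 20 mm above the bench, where the tip must finally stand. The hole is 14.5 mm wide and 25 mm deep, its rim bevelled by 3 mm. Axes as the holder's.
- reagent_mid (a point): middle of the brown bottle, 68 mm in diameter and 150 mm tall, standing loose on the bench. Leave it alone.
- beaker_mid (a point): middle of the white beaker, 64 mm in diameter and 80 mm tall, standing loose on the bench. Leave it alone.

How it is judged:
On the way, in this order (a step that is already met when the one before it is completed fails the run):
1. the probe's tip is through the upper arm, over the lower one (z of probe_tip in the frame of stand between 0.068 and 0.117 m and horizontal distance between probe_tip and stand below 0.02 m and angle between probe_tip's own z axis and vertical below 0.25 rad), for 0.1 s.
2. the tip is through the lower arm too (z of probe_tip in the frame of stand below 0.066 m and horizontal distance between probe_tip and stand below 0.02 m and angle between probe_tip's own z axis and vertical below 0.25 rad), for 0.1 s.
At the end, for the whole second after the job is handed in: The red-capped probe stands through both arms with its tip within 4 mm of the socket's floor and of its axis, tilted by less than 0.08 rad, released and at rest (z of probe_tip in the frame of socket_floor below 0.004 m and horizontal distance between probe_tip and socket_floor below 0.004 m and angle between probe_tip's own z axis and vertical below 0.08 rad and linear speed of probe below 0.02 m/s and contact force between probe and the fingers below 0.1 N); the robot touches nothing.
It fails at once if the probe is pressed against the holder with more than 35 N (contact force between probe and stand above 35 N).
It fails at once if the robot pushes on the holder with more than 10 N (contact force between any of the fingers, the arm and stand above 10 N).
It fails at once if the probe is let drop in the holder (faster than 0.35 m/s) (horizontal distance between probe_tip and stand below 0.03 m and z of probe_tip in the frame of stand below 0.14 m and linear speed of probe above 0.35 m/s).
It fails at once if the spare probe, the bottle or the beaker is moved by more than 20 mm (distance of any of spare_cap, reagent_mid, beaker_mid from where it was at the start of the episode above 0.02 m).
It also fails if it takes over 72 s, if anything falls off the work surface, if the arm or the gripper's body presses on something with over 40 N, if the wrist force passes 120 N, or if a joint passes its speed limit or range.

ROBOT

A 6-joint arm with a two-finger parallel gripper is mounted at the origin on the work surface. World frame = base frame: x ahead of the robot, y to its left, z up, the work surface at z = 0. Lengths are in m, angles in rad, forces in N, time in s.
With the tool pointing down it reaches from about 0.35 to 0.775 m from the base axis. Payload 5.5 kg.
Tool frame: the origin (TCP) lies at the very end of the fingers, on their centre line; the grasp point (between the pads) lies 19 mm behind it; z points along the fingers, x is the direction in which the jaws open and shut, and the axes are right-handed (so a half turn about z gives the same grasp; the last joint's range is limited). The gripper opens to 85 mm and grips with 20 to 120 N. Pads are 22 mm wide; open, the fingers measure 114 mm over their backs; the gripper's body (76 mm by 85 mm) begins 54 mm behind the grasp point. The pads swing forward as they close: fully open they stand 13 mm farther back than shut.
Start: joints at [-1.253, 0.313, 0.046, 1.304, 0, 1.431], TCP at [0.254, -0.516, 0.231] pointing down, gripper open.
Joint ranges: [-2.76, 2.76], [-0.86, 1.69], [-1.03, 1.26], [-2.2, 2.34], [-1.47, 1.5], [-3.14, 3.14]. Speed limits (rad/s): [2.57, 2.57, 3.14, 3.14, 3.14, 3.14].

INTERFACE

Orientations are given as a unit quaternion [x, y, z, w].
In Python, from bench import * gives the robot as it stands.
- The arm moves only by the tool servo_tool, never from a script. Its argument "rows" is a list that holds one entry, the list of rows, each a list of 4 numbers: the shift along the tool's x, y, z in units of 60 mm (1.0 is 60 mm), then the turn about the tool's z in units of 8 degrees (1.0 is 8 degrees). In form: [[[x, y, z, roll], ...]]. A call has 1 to 10 rows; each row shifts and turns the commanded pose from where the row before left it, along the tool's axes as they then stand; what a row does not reach is not made up. A row lasts 1/8 s, in which the tool goes at most 62.5 mm and 10.7 degrees, less where a joint would pass 70% of its speed; a pose out of reach is approached as far as the arm can. A call is refused whole if a number of a shift passes 1 or a number of a turn 1, either way. A call with a gripper value outside its range is refused whole. "gripper" is the closure, from 0 (fully open) to 1 (shut), set as the call begins (left out, the last holds). The fingers move at their own pace and stop on an object; "grip_force" is the grip in N (left out, the last holds). Time passes only in rows, so rows that do not move let the fingers close. It gives the time, the measured TCP pose, the force and the opening at its end, in the units of the state.
- state(): the state, without advancing time (a new reading comes with each control period).
- snapshot(name): name is "scene" or "top" or "wrist"; returns a dict with "color" (400x640x3 uint8, red, green, blue), "mtx" (3x3 intrinsics, pixels), "origin" and "orientation" of the camera in the world. Camera axes: x right, y up, looking along -z (the intrinsics and any distortion apply to the point x, -y, -z); pixel columns grow to the right and rows downward; lengths in m; the calibration is good to about 2 mm. A picture is of the moment at which its call begins. There is no depth.
- sign_off(): hands the job in, once; it reports no verdict.
The state is a dict: "t": time; "joint_pos": joint angles; "qvel": joint speeds; "tau": joint torques, N m; "tcp_pos": TCP position; "tcp_rot": TCP orientation; "ft_force": force on the tool from outside, world axes, zero at the start; "moment": the same for the moment, N m; "width": opening from 0.0 (shut) to 1.0 (fully open).
Only numpy, scipy, OpenCV 4.12 (cv2) and the standard library are available. Lean on these libraries where they do the work, as an engineer would, in place of code of your own. Each camera call takes 0.05 s, during which the arm holds its last target. There are 200 camera calls.

## Working session

There is one attempt and no reset: what is moved stays moved. The work goes in short steps, Python scripts to look and compute and a tool call to move; the robot and the scene stay as the last step left them, time stands still between calls to the robot, and variables do not carry over. Pictures are saved under pics/ and viewed, about 8 in all and at most 12, crops included, and the job is handed in when it is done.

Besides the shell and the picture viewer there is one more tool, called after ">>>" as name(argument=value, ...), one argument or row to a line, values as JSON. servo_tool: Moves the arm, as the interface text tells. Its arguments: {"type":"object","properties":{"rows":{"type":"array","items":{"type":"array","items":{"type":"array","items":{"type":"number"}}}},"gripper":{"type":"number"},"grip_force":{"type":"number"}},"required":["rows"]}

```bash
mkdir -p pics
cat > h.py <<'E'
from bench import *
import cv2, numpy as np
from scipy.spatial.transform import Rotation as R
def snap(n,f=None):
    s=snapshot(n)
    if f: cv2.imwrite('pics/'+f,s['color'][:,:,::-1])
    return s
def unproj(s,u,v,z):
    k=np.array(s['mtx']);d=np.array([(u-k[0,2])/k[0,0],-(v-k[1,2])/k[1,1],-1])
    w=R.from_quat(s['orientation']).apply(d);o=np.array(s['origin'])
    return o+w*(z-o[2])/w[2]
def proj(s,p):
    k=np.array(s['mtx']);c=R.from_quat(s['orientation']).inv().apply(np.array(p)-np.array(s['origin']))
    return np.array([k[0,0]*c[0]/-c[2]+k[0,2],k[1,1]*-c[1]/-c[2]+k[1,2]])
E
python3 - <<'E'
from h import *
for n in('scene','top'):
    s=snap(n,n+'.png');print(n,s['mtx'],s['origin'],s['orientation'],[k for k in s])
    
print(state())
E
```

```text
scene [[386.73651906   0.         324.39901253]
 [  0.         386.73651906 197.12417235]
 [  0.           0.           1.        ]] [ 1.02152581 -0.12324471  0.86215971] [0.21843483 0.15104267 0.55716356 0.78679165] ['color', 'mtx', 'origin', 'orientation']
top [[493.01566076   0.         321.49393237]
 [  0.         493.01566076 198.84068029]
 [  0.           0.           1.        ]] [0.3601542  0.04199431 1.28874581] [-0.07038632  0.07489435  0.74595197 -0.65802147] ['color', 'mtx', 'origin', 'orientation']
{'t': 0.1, 'joint_pos': array([-1.25259252e+00,  3.13901125e-01,  4.51138792e-02,  1.30358585e+00,
        2.53379695e-06,  1.43119665e+00]), 'qvel': array([ 0.00076255, -0.00294624,  0.0014552 ,  0.00042219, -0.00018402,
        0.00033929]), 'tau': array([ 1.62269465e-03, -4.81724560e+01,  2.99245226e+01,  1.26945076e-02,
       -2.39934598e-04,  1.33210158e-06]), 'tcp_pos': array([ 0.25399159, -0.51537313,  0.23052049]), 'tcp_rot': array([ 8.49110696e-01, -5.28214355e-01, -6.04156309e-04, -5.06506181e-04]), 'ft_force': array([-0.00111559,  0.13967363, -0.35769623]), 'moment': array([ 0.01052375,  0.03101047, -0.02772568]), 'width': 1.0010028521531202}
```

View pics/top.png

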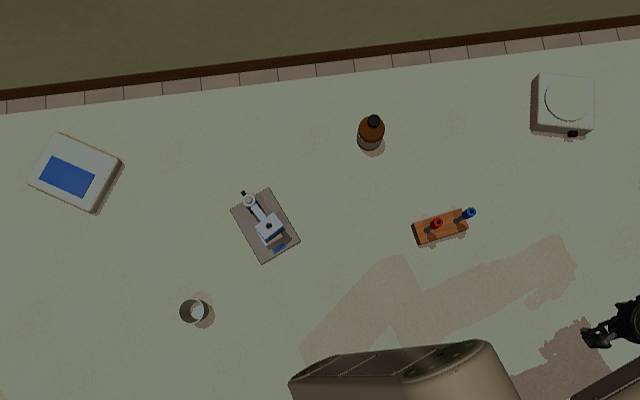

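View pics/scene.png

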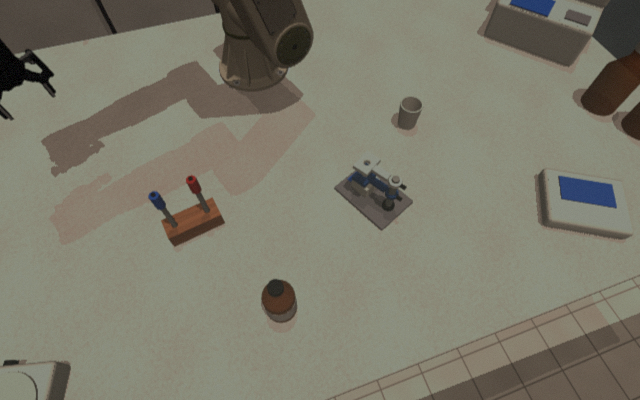

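The top view shows the rack with the red cap at (437,223) and the blue at (470,212), and the stand at about (265,225) with the column at (249,200). The scene view shows the red cap at (193,184). Next I'll enlarge the stand and rack crops.

Run:
```python
from h import *
a=cv2.imread('pics/top.png');b=cv2.imread('pics/scene.png')
c=lambda i,x,y,w,h,f:cv2.resize(i[y:y+h,x:x+w],None,fx=f,fy=f,interpolation=cv2.INTER_CUBIC)
g=lambda i:np.clip(i.astype(float)*1.6,0,255).astype(np.uint8)
A=np.hstack([c(a,220,180,100,90,4),c(a,395,180,100,90,4)])
B=c(b,320,145,100,90,2.5)
B=np.hstack([c(b,325,150,90,60,4.4),c(b,150,165,90,60,4.4)])[:, :792]
B=cv2.copyMakeBorder(B[:240],0,0,0,8,0)
cv2.imwrite('pics/crops.png',np.clip(np.vstack([A,B]).astype(float)*1.5,0,255).astype(np.uint8))
s=snapshot('top');q=snapshot('scene')
for sn,n in((s,'top'),(q,'scene')):
    hsv=cv2.cvtColor(sn['color'],cv2.COLOR_RGB2HSV)
    m=((hsv[:,:,0]<5)|(hsv[:,:,0]>174))&(hsv[:,:,1]>150)&(hsv[:,:,2]>50)
    num,l,st,ce=cv2.connectedComponentsWithStats(m.astype(np.uint8))
    for i in range(1,num):
        if st[i,4]>20: print(n,st[i],ce[i],unproj(sn,*ce[i],.1575))
```

```text
top [434 218   9  10  58] [437.68965517 222.12068966] [ 0.5069424  -0.24041873  0.1575    ]
scene [186 176  13  17  85] [192.25882353 183.44705882] [ 0.50004    -0.23750931  0.1575    ]
```

View pics/crops.png

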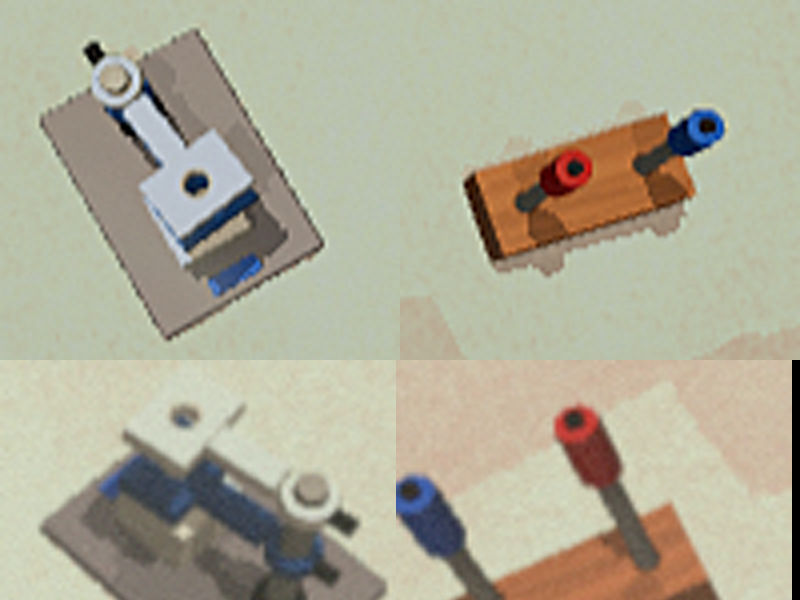

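The crops show the stand base corners, column top (118,80), upper hole (196,183), lower blue arm swung toward lower-right of the crop, and the red cap top (575,168) with its rod entering the rack at (527,200). I'll turn these into positions.

Run:
```python
from h import *
from scipy.optimize import least_squares
s=snapshot('top');q=snapshot('scene')
T=lambda x,y,x0=220:((x+.5)/4-.5+x0,(y+.5)/4-.5+180)
S=lambda x,y,x0=325:((x+.5)/4.4-.5+x0,(y-360+.5)/4.4-.5+150)
obs=[(s,T(197,30),(115,-60,10)),(s,T(41,120),(115,60,10)),(s,T(167,338),(-55,60,10)),(s,T(323,244),(-55,-60,10)),(s,T(118,78),(80,0,136)),
(q,S(43,525),(-55,-60,10)),(q,S(312,488),(80,0,136)),(q,(381.5,228),(115,-60,10)),(q,(412,200),(115,60,10))]
def w(p,m):
    c,n=np.cos(p[2]),np.sin(p[2]);x,y,z=np.array(m)/1000
    return np.array([p[0]+c*x-n*y,p[1]+n*x+c*y,z])
f=lambda p:np.concatenate([proj(a,w(p,m))-np.array(o) for a,o,m in obs])
for sl in (slice(0,9),slice(0,5)):
    o_=obs; g=lambda p:np.concatenate([proj(a,w(p,m))-np.array(o) for a,o,m in obs[sl]])
    best=min((least_squares(g,[.45,.1,y],loss='soft_l1') for y in(0,1.5,3,-1.5)),key=lambda r:r.cost)
    p=best.x;print(p,np.round(best.fun.reshape(-1,2),1).tolist())
    for c,o,z in((s,T(196,183),.128),(q,S(186,417),.128)):
        h=unproj(c,*o,z)[:2]-p[:2];cc,n=np.cos(p[2]),np.sin(p[2]);print('uhole local',h@[cc,n],h@[-n,cc])
capT=T(175,168,395);capS=S(579-396,422,150)
print('cap',unproj(s,*capT,.18),unproj(q,*capS,.18),'rod',unproj(s,*T(127,200,395),.045))
print('spare',unproj(s,*T(707-400,127,395),.18))
```

```text
[0.5476182  0.16009421 0.41894734] [[-0.0, -0.6], [-0.4, -0.2], [-0.0, 0.7], [1.0, 0.2], [-0.6, 0.2], [-1.2, -0.5], [-0.2, -0.6], [0.0, 1.4], [1.1, 0.4]]
uhole local 0.0019933302444715543 -0.009538101420644998
uhole local 0.0028913296994795704 -0.010449638647990533
[0.54774006 0.160022   0.41645233] [[0.1, -0.7], [-0.3, -0.4], [-0.1, 0.6], [1.0, 0.2], [-0.5, 0.1]]
uhole local 0.0019348876643704481 -0.00941777352551163
uhole local 0.0028351586103785875 -0.010327067406391235
cap [ 0.50495188 -0.23653991  0.18      ] [ 0.46521191 -0.22744817  0.18      ] rod [ 0.50611118 -0.23671453  0.045     ]
spare [ 0.51887523 -0.31517101  0.18      ]
```

>>> servo_tool(
  rows=[
    [[0,0,0,-1],[0,0,0,-1],[0,0,0,-1],[0,0,0,-1],[0,0,0,-1],[0,0,0,-1],[0,0,0,-1],[0,0,0,-1],[0,0,0,-1],[0,0,0,-0.2]],
  ],
  gripper=0,
)

```text
t: 1.55
tcp_pos: [0.2541, -0.5158, 0.2313]
tcp_rot: [0.996, 0.086, -0.0, -0.0]
ft_force: [-1.3, -0.1, 0.8]
width: 1.0
```

```bash
cat >> h.py <<'E'
def need(x,y,z,st=None):
    st=st or state();r=R.from_quat(st['tcp_rot']);d=np.array([x,y,z])-st['tcp_pos']
    X=r.as_matrix()
    print('tcp',np.round(st['tcp_pos'],4),'yaw',round(float(np.degrees(np.arctan2(X[1,0],X[0,0]))),2),'tiltz',np.round(X[:,2],4),'units',np.round(r.inv().apply(d)/.06,3),'F',np.round(st['ft_force'],2),'w',round(float(st['width']),3),'t',round(st['t'],2))
E
python3 -c "
from h import *
need(.5055,-.2366,.23);print(state()['joint_pos'])"
```

```text
tcp [ 0.2541 -0.5158  0.2313] yaw 9.83 tiltz [-0.e+00  1.e-04 -1.e+00] units [ 4.922 -3.869  0.021] F [-1.25 -0.1   0.77] w 1.0 t 1.55
[-1.25258338e+00  3.13242852e-01  4.60125462e-02  1.30362121e+00
  5.97620583e-06  1.46651616e-01]
```

>>> servo_tool(
  rows=[
    [[0.5,-0.39,0,0],[0.5,-0.39,0,0],[0.5,-0.39,0,0],[0.5,-0.39,0,0],[0.5,-0.39,0,0],[0.5,-0.39,0,0],[0.5,-0.38,0,0],[0.5,-0.38,0,0],[0.5,-0.38,0,0],[0.42,-0.39,0,0]],
  ],
)

```text
t: 2.8
tcp_pos: [0.5063, -0.2356, 0.2313]
tcp_rot: [0.996, 0.085, 0.0, 0.0]
ft_force: [0.8, -0.2, -0.3]
width: 0.997
```

```bash
python3 -c "
from h import *
need(.5055,-.2366,.23)
s=snap('wrist','w1.png');print(s['origin'],s['orientation'],s['mtx']);print(proj(s,[.5055,-.2366,.18]),proj(s,[.5055,-.2366,.045]))"
```

```text
tcp [ 0.5063 -0.2356  0.2313] yaw 9.73 tiltz [ 2.e-04 -2.e-04 -1.e+00] units [-0.016  0.013  0.021] F [ 0.76 -0.24 -0.29] w 0.997 t 2.8
[ 0.49246371 -0.15535438  0.37333691] [-0.16163276 -0.0142372   0.08353343  0.98320614] [[319.2308523    0.         322.78228719]
 [  0.         319.2308523  201.9556414 ]
 [  0.           0.           1.        ]]
[321.16363074 226.39450398] [321.65038928 176.22901222]
```

View pics/w1.png

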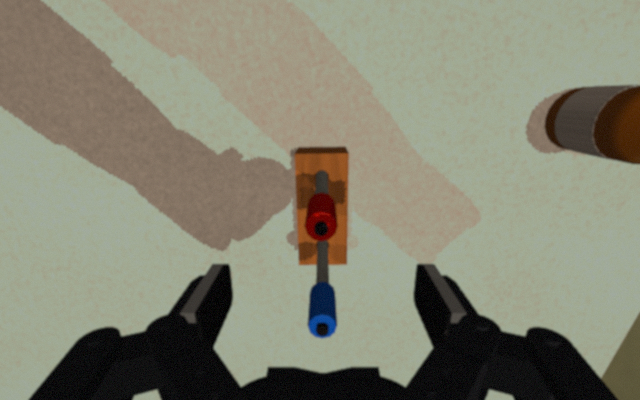

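The wrist view puts the red cap top at (321,228), within 2 px of the prediction, between the open fingers. The rack lines up with the jaws. Descending to grip.

>>> servo_tool(
  rows=[
    [[-0.016,0.025,0.3,0],[0,0,0.3,0],[0,0,0.3,0],[0,0,0.3,0],[0,0,0.3,0],[0,0,0,0],[0,0,0,0]],
  ],
)

```text
t: 3.72
tcp_pos: [0.5049, -0.2385, 0.142]
tcp_rot: [0.996, 0.085, 0.0, 0.0]
ft_force: [-0.2, 0.1, -0.8]
width: 1.004
```

>>> servo_tool(
  rows=[
    [[0,0,0,0],[0,0,0,0],[0,0,0,0],[0,0,0,0],[0,0,0,0],[0,0,0,0],[0,0,0,0],[0,0,0,0]],
  ],
  gripper=1,
  grip_force=50,
)

```text
t: 4.72
tcp_pos: [0.5049, -0.2384, 0.1416]
tcp_rot: [0.996, 0.086, 0.0, 0.0]
ft_force: [-0.2, -0.2, 4.6]
width: 0.245
```

```bash
python3 -c "
from h import *
need(.5055,-.2366,.23)"
```

```text
tcp [ 0.5049 -0.2384  0.1416] yaw 9.83 tiltz [ 5.e-04 -4.e-04 -1.e+00] units [ 0.016 -0.027 -1.473] F [-0.24 -0.18  4.62] w 0.245 t 4.72
```

>>> servo_tool(
  rows=[
    [[0,0,-0.1,0],[0,0,-0.2,0],[0,0,-0.25,0],[0,0,-0.25,0],[0,0,-0.3,0],[0,0,-0.4,0],[0,0,-0.4,0],[0,0,-0.4,0],[0,0,-0.2,0],[0,0,0,0]],
  ],
)

```text
t: 5.98
tcp_pos: [0.505, -0.2385, 0.2924]
tcp_rot: [0.996, 0.086, 0.001, 0.001]
ft_force: [-0.4, -0.1, -1.9]
width: 0.244
```

```bash
python3 -c "
from h import *
need(.515,.145,.2846)
s=snap('top');q=snap('scene')
hsv=cv2.cvtColor(s['color'],cv2.COLOR_RGB2HSV)
p=state()['tcp_pos']
print(proj(q,p-[0,0,.1366]),proj(q,p+[0,0,.0384]))
a=q['color'][:,:,::-1];cv2.imwrite('pics/l.png',cv2.resize(a[60:260,120:440],None,fx=2.5,fy=2.5,interpolation=cv2.INTER_CUBIC))"
```

```text
tcp [ 0.505  -0.2385  0.2924] yaw 9.83 tiltz [ 0.0016 -0.0011 -1.    ] units [ 1.255 -6.27   0.122] F [-0.4  -0.1  -1.86] w 0.244 t 5.97
[192.77849585 185.99810846] [164.52703108 133.08856799]
```

>>> servo_tool(
  rows=[
    [[0.1,-0.3,0,0],[0.2,-0.7,0,0],[0.22,-0.75,0,0],[0.22,-0.75,0,0],[0.22,-0.75,0,0],[0.22,-0.75,0,0],[0.22,-0.75,0,0],[0.22,-0.75,0,0],[0.2,-0.5,0,0],[0.08,-0.265,0,0]],
  ],
)

```text
t: 7.32
tcp_pos: [0.552, 0.154, 0.2904]
tcp_rot: [0.996, 0.087, -0.001, -0.0]
ft_force: [-0.7, 0.6, -1.8]
width: 0.246
```

>>> servo_tool(
  rows=[
    [[0,0,0,0],[0,0,0,0],[0,0,0,0],[0,0,0,0]],
  ],
)

```text
t: 7.82
tcp_pos: [0.5529, 0.1506, 0.2914]
tcp_rot: [0.996, 0.085, 0.0, 0.0]
ft_force: [-0.1, -0.5, -2.6]
width: 0.242
```

```bash
python3 -c "
from h import *
need(.5532,.1515,.2924)
s=snap('wrist','w2.png')
p=state()['tcp_pos']
print(proj(s,p-[0,0,.1366]),[proj(s,[.5532,.1515,.128]),proj(s,[.5477,.16,.128]),proj(s,[.5477,.16,.078])])
t=snap('top','t2.png')"
```

```text
tcp [0.5529 0.1506 0.2914] yaw 9.74 tiltz [ 2.e-04 -1.e-04 -1.e+00] units [ 0.008 -0.014 -0.016] F [-0.11 -0.47 -2.63] w 0.242 t 7.83
[322.58148827 188.5346822 ] [array([322.99818856, 180.26379507]), array([318.92714128, 171.04293111]), array([319.39173265, 160.90392187])]
```

View pics/w2.png

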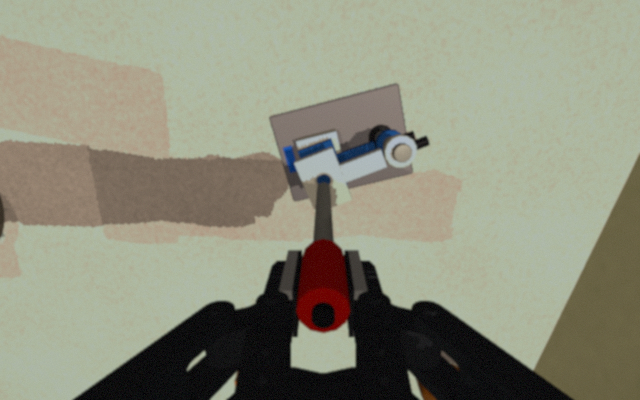

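The wrist view shows the probe tip near (323,186), just in front of the upper hole at about (324,180), with the blue arm behind it at around (310,150). I'll enlarge that area.

```bash
python3 -c "
import cv2,numpy as np
a=cv2.imread('pics/w2.png')[110:210,260:420];b=cv2.resize(a,None,fx=5,fy=5,interpolation=cv2.INTER_CUBIC)
cv2.imwrite('pics/w2c.png',np.clip(b*1.5,0,255).astype(np.uint8))"
```

```text
(no output)
```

View pics/w2c.png

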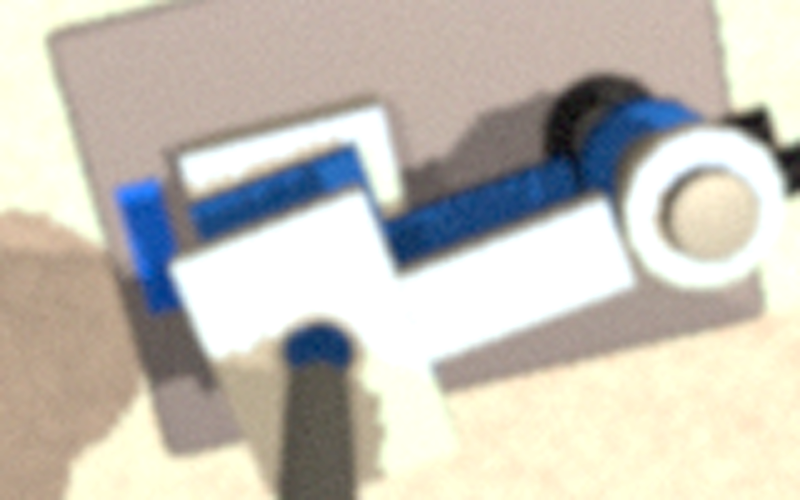

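The crop shows the upper hole centred near (320,350), the upper head's far edge from (172,262) to (360,193), the blue head's far edge from about (190,205) to (355,152), the column top at (713,213) and the socket edge behind. I'll compute both arm offsets.

```bash
python3 -c "
from h import *
s=snap('wrist');need(.554,.1515,.2924)
P=lambda x,y,z:unproj(s,260+(x+.5)/5-.5,110+(y+.5)/5-.5,z)
c,n=.914,.406
def loc(w):
    h=w[:2]-[.5477,.16];return np.round([h@[c,n],h@[-n,c]],4)
print('col',loc(P(713,213,.136)),'uhole',P(320,352,.128),loc(P(320,352,.128)))
for z,a,b in((.128,(172,262),(360,193)),(.078,(190,205),(355,152)),(.045,(178,160),(385,103))):
    A,B=loc(P(*a,z)),loc(P(*b,z));d=(B-A)/np.linalg.norm(B-A);nn=np.array([-d[1],d[0]])
    print(z,A,B,np.linalg.norm(B-A),'hole',(A+B)/2-.028*nn, 'ang',np.degrees(np.arctan2(d[1],d[0])))
"
```

```text
tcp [0.5529 0.1511 0.2914] yaw 9.78 tiltz [ 2.e-04 -1.e-04 -1.e+00] units [ 0.019 -0.004 -0.017] F [-0.25  0.51 -1.91] w 0.249 t 7.97
col [0.0806 0.0004] uhole [0.55374784 0.15218532 0.128     ] [ 0.0024 -0.0096]
0.128 [-0.0211  0.0149] [0.0174 0.0189] 0.03870723446592381 hole [ 0.00104352 -0.01095009] ang 5.931526924919763
0.078 [-0.0205  0.0175] [0.0179 0.0199] 0.038474926900515356 hole [ 0.00044659 -0.00924547] ang 3.57633437499735
0.045 [-0.0243  0.024 ] [0.0273 0.0248] 0.05160620117776545 hole [ 0.00193406 -0.00359664] ang 0.8882354952397696
```

>>> servo_tool(
  rows=[
    [[0,0,0.13,0],[0,0,0.13,0],[0,0,0.1,0],[0,0,0.03,0],[0,0,0.03,0],[0,0,0.02,0],[0,0,0.02,0],[0,0,0.02,0],[0,0,0,0]],
  ],
)

```text
t: 9.1
tcp_pos: [0.5529, 0.1514, 0.2624]
tcp_rot: [0.996, 0.086, 0.0, 0.0]
ft_force: [0.2, -0.2, -1.8]
width: 0.246
```

```bash
cat >> h.py <<'E'
def loc():
    need(.5477,.16,.1566);p=state()['tcp_pos'];h=p[:2]-[.5477,.16]
    f=state()['ft_force'];c,n=.914,.406
    print('local mm',np.round([h@[c,n]*1e3,h@[-n,c]*1e3],2),'tip z',round((p[2]-.1366)*1e3,2),'Floc',np.round([f[:2]@[c,n],f[:2]@[-n,c],f[2]],2),'moment',np.round(state()['moment'],2))
E
python3 -c "
from h import *
loc()"
```

```text
tcp [0.5529 0.1514 0.2624] yaw 9.82 tiltz [ 2.e-04 -4.e-04 -1.e+00] units [-0.062 -0.157  1.764] F [ 0.2  -0.18 -1.76] w 0.246 t 9.1
local mm [ 1.29 -9.97] tip z 125.84 Floc [ 0.11 -0.24 -1.76] moment [-0.13 -0.09  0.04]
```

Tip is 2 mm below the rim and no contact felt yet. Keep going slowly.

>>> servo_tool(
  rows=[
    [[0,0,0.025,0],[0,0,0.025,0],[0,0,0.025,0],[0,0,0.025,0],[0,0,0,0]],
  ],
)

```text
t: 9.72
tcp_pos: [0.5528, 0.1515, 0.2563]
tcp_rot: [0.996, 0.086, -0.0, 0.0]
ft_force: [1.1, -0.7, -2.9]
width: 0.245
```

```bash
python3 -c "
from h import *
loc()"
```

```text
tcp [0.5528 0.1515 0.2563] yaw 9.83 tiltz [-2.e-04 -2.e-04 -1.e+00] units [-0.06  -0.154  1.661] F [ 1.14 -0.66 -2.88] w 0.245 t 9.72
local mm [ 1.23 -9.83] tip z 119.65 Floc [ 0.78 -1.06 -2.88] moment [-0.3  -0.2   0.03]
```

>>> servo_tool(
  rows=[
    [[0,0,0.04,0],[0,0,0.05,0],[0,0,0.06,0],[0,0,0.06,0],[0,0,0.06,0],[0,0,0.06,0],[0,0,0.06,0],[0,0,0.05,0],[0,0,0.03,0],[0,0,0,0]],
  ],
)

```text
t: 10.98
tcp_pos: [0.5528, 0.1516, 0.2281]
tcp_rot: [0.996, 0.086, -0.0, 0.0]
ft_force: [0.1, -0.8, -2.6]
width: 0.242
```

```bash
python3 -c "
from h import *
loc();s=snap('wrist','w3.png')
a=s['color'][110:210,240:400,::-1]
b=cv2.resize(a,None,fx=5,fy=5,interpolation=cv2.INTER_CUBIC)
cv2.imwrite('pics/w3c.png',np.clip(b*1.5,0,255).astype(np.uint8))
print(proj(s,[.5477,.16,.078]),proj(s,[.5527,.1515,.128]))"
```

```text
tcp [0.5528 0.1516 0.2281] yaw 9.83 tiltz [-3.e-04 -0.e+00 -1.e+00] units [-0.059 -0.153  1.191] F [ 0.05 -0.77 -2.57] w 0.242 t 10.97
local mm [ 1.21 -9.77] tip z 91.45 Floc [-0.26 -0.73 -2.57] moment [-0.22 -0.18 -0.03]
[318.84817525 175.33533575] [322.53986823 201.62520769]
```

View pics/w3c.png

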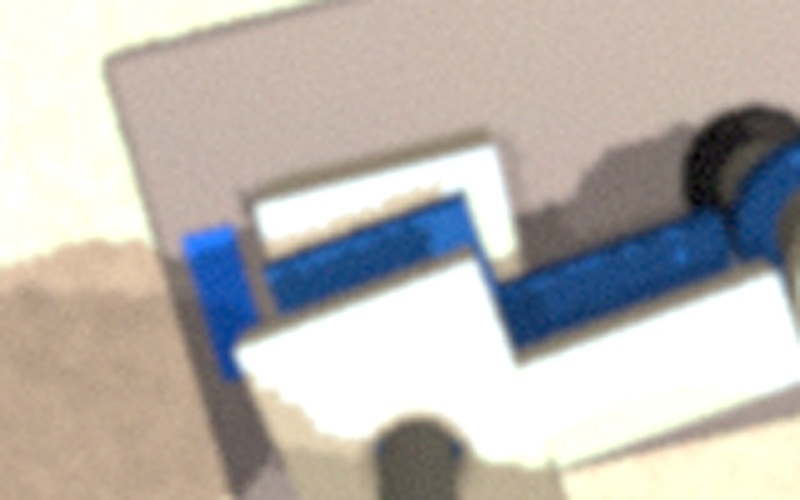

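The probe is in the upper hole at (418,450). The blue head's far edge runs (265,265)-(462,198), the upper head's (235,342)-(478,255), and the socket's (255,205)-(495,143).

```bash
python3 -c "
from h import *
s=snap('wrist')
P=lambda x,y,z:unproj(s,240+(x+.5)/5-.5,110+(y+.5)/5-.5,z)
c,n=.914,.406
def L(w):
    h=w[:2]-[.5477,.16];return np.array([h@[c,n],h@[-n,c]])
for z,a,b in((.128,(235,342),(478,255)),(.078,(265,265),(462,198)),(.045,(255,205),(495,143))):
    A,B=L(P(*a,z)),L(P(*b,z));d=(B-A)/np.linalg.norm(B-A);nn=np.array([-d[1],d[0]])
    print(z,A.round(4),B.round(4),np.linalg.norm(B-A).round(4),'hole',((A+B)/2-.028*nn).round(4), 'ang',np.degrees(np.arctan2(d[1],d[0])))
"
```

```text
0.128 [-0.0214  0.0159] [0.0186 0.02  ] 0.0402 hole [ 0.0015 -0.0099] ang 5.851043744303797
0.078 [-0.0206  0.0177] [0.0178 0.0208] 0.0385 hole [ 0.0009 -0.0087] ang 4.699095625330864
0.045 [-0.0239  0.0243] [0.0264 0.0245] 0.0503 hole [ 0.0014 -0.0036] ang 0.2517908947866781
```

>>> servo_tool(
  rows=[
    [[-0.006,-0.024,0.05,0],[0,0,0.05,0],[0,0,0.05,0],[0,0,0.04,0],[0,0,0.02,0],[0,0,0.02,0],[0,0,0.02,0],[0,0,0.02,0],[0,0,0,0]],
  ],
)

```text
t: 12.2
tcp_pos: [0.5522, 0.1529, 0.2119]
tcp_rot: [0.996, 0.086, -0.0, 0.0]
ft_force: [0.2, -1.5, -2.5]
width: 0.246
```

```bash
python3 -c "
from h import *
loc()"
```

```text
tcp [0.5522 0.1529 0.2119] yaw 9.83 tiltz [-2.e-04 -1.e-04 -1.e+00] units [-0.053 -0.129  0.922] F [ 0.24 -1.46 -2.46] w 0.246 t 12.2
local mm [ 1.2  -8.31] tip z 75.3 Floc [-0.38 -1.43 -2.46] moment [-0.22 -0.06 -0.04]
```

>>> servo_tool(
  rows=[
    [[0,0,0.02,0],[0,0,0.02,0],[0,0,0.02,0],[0,0,0.02,0],[0,0,0.02,0],[0,0,0,0]],
  ],
)

```text
t: 12.95
tcp_pos: [0.5522, 0.1529, 0.2059]
tcp_rot: [0.996, 0.086, -0.0, 0.0]
ft_force: [0.6, -0.5, -1.5]
width: 0.247
```

```bash
python3 -c "
from h import *
loc()"
```

```text
tcp [0.5522 0.1529 0.2059] yaw 9.83 tiltz [-2.e-04 -1.e-04 -1.e+00] units [-0.053 -0.129  0.821] F [ 0.61 -0.52 -1.54] w 0.247 t 12.95
local mm [ 1.23 -8.31] tip z 69.26 Floc [ 0.35 -0.73 -1.54] moment [-0.29 -0.11 -0.05]
```

>>> servo_tool(
  rows=[
    [[0,0,0.04,0],[0,0,0.05,0],[0,0,0.05,0],[0,0,0.05,0],[0,0,0.04,0],[0,0,0,0]],
  ],
)

```text
t: 13.7
tcp_pos: [0.5521, 0.1529, 0.1919]
tcp_rot: [0.996, 0.086, -0.0, 0.0]
ft_force: [0.1, -0.7, -2.2]
width: 0.243
```

>>> servo_tool(
  rows=[
    [[-0.005,-0.016,0,0],[-0.005,-0.017,0,0],[-0.005,-0.016,0,0],[-0.005,-0.017,0,0],[-0.005,-0.016,0,0],[-0.005,-0.017,0,0],[-0.005,-0.016,0,0],[-0.005,-0.017,0,0],[0,0,0,0],[0,0,0,0]],
  ],
)

```text
t: 14.95
tcp_pos: [0.5485, 0.1604, 0.1924]
tcp_rot: [0.996, 0.086, 0.0, -0.0]
ft_force: [0.6, -0.8, -1.7]
width: 0.246
```

```bash
python3 -c "
from h import *
loc()"
```

```text
tcp [0.5485 0.1604 0.1924] yaw 9.83 tiltz [ 1.e-04  1.e-04 -1.e+00] units [-0.014  0.005  0.596] F [ 0.64 -0.84 -1.67] w 0.246 t 14.95
local mm [0.9  0.05] tip z 55.76 Floc [ 0.25 -1.03 -1.67] moment [-0.56 -0.2   0.05]
```

>>> servo_tool(
  rows=[
    [[0,0,0.05,0],[0,0,0.05,0],[0,0,0.04,0],[0,0,0.02,0],[0,0,0.02,0],[0,0,0.02,0],[0,0,0.02,0],[0,0,0,0]],
  ],
)

```text
t: 15.95
tcp_pos: [0.5485, 0.1603, 0.1789]
tcp_rot: [0.996, 0.086, -0.0, 0.0]
ft_force: [-0.0, -1.6, -2.7]
width: 0.244
```

```bash
python3 -c "
from h import *
loc()"
```

```text
tcp [0.5485 0.1603 0.1789] yaw 9.83 tiltz [-2.e-04 -1.e-04 -1.e+00] units [-0.013  0.003  0.371] F [-0.02 -1.56 -2.68] w 0.244 t 15.95
local mm [ 0.82 -0.03] tip z 42.28 Floc [-0.65 -1.42 -2.68] moment [-0.46 -0.14 -0.07]
```

>>> servo_tool(
  rows=[
    [[0,0,0.02,0],[0,0,0.02,0],[0,0,0.02,0],[0,0,0.025,0],[0,0,0.025,0],[0,0,0,0]],
  ],
)

```text
t: 16.7
tcp_pos: [0.5485, 0.1603, 0.1722]
tcp_rot: [0.996, 0.086, -0.0, 0.0]
ft_force: [0.5, -1.5, -2.5]
width: 0.245
```

```bash
python3 -c "
from h import *
loc()"
```

```text
tcp [0.5485 0.1603 0.1722] yaw 9.83 tiltz [-2.e-04 -1.e-04 -1.e+00] units [-0.013  0.003  0.26 ] F [ 0.46 -1.48 -2.47] w 0.245 t 16.7
local mm [ 0.82 -0.04] tip z 35.62 Floc [-0.18 -1.54 -2.47] moment [-0.48 -0.13  0.02]
```

Well inside the socket with no resistance. On down towards 22 mm.

>>> servo_tool(
  rows=[
    [[0,0,0.03,0],[0,0,0.03,0],[0,0,0.03,0],[0,0,0.03,0],[0,0,0.03,0],[0,0,0.03,0],[0,0,0.02,0],[0,0,0.01,0],[0,0,0,0]],
  ],
)

```text
t: 17.82
tcp_pos: [0.5485, 0.1603, 0.1598]
tcp_rot: [0.996, 0.086, -0.0, 0.0]
ft_force: [1.2, -2.4, -1.8]
width: 0.244
```

```bash
python3 -c "
from h import *
loc()"
```

```text
tcp [0.5485 0.1603 0.1598] yaw 9.83 tiltz [-0.e+00 -1.e-04 -1.e+00] units [-0.014  0.003  0.053] F [ 1.2  -2.4  -1.77] w 0.244 t 17.82
local mm [ 0.85 -0.05] tip z 23.2 Floc [ 0.12 -2.68 -1.77] moment [-0.51 -0.02 -0.05]
```

>>> servo_tool(
  rows=[
    [[0,0,0.015,0],[0,0,0.012,0],[0,0,0.012,0],[0,0,0.01,0],[0,0,0,0],[0,0,0,0]],
  ],
)

```text
t: 18.58
tcp_pos: [0.5485, 0.1603, 0.1568]
tcp_rot: [0.996, 0.086, -0.0, 0.0]
ft_force: [0.9, -1.7, -0.8]
width: 0.244
```

```bash
python3 -c "
from h import *
loc()"
```

```text
tcp [0.5485 0.1603 0.1568] yaw 9.83 tiltz [-1.e-04 -1.e-04 -1.e+00] units [-0.014  0.003  0.004] F [ 0.92 -1.71 -0.78] w 0.244 t 18.57
local mm [ 0.85 -0.04] tip z 20.24 Floc [ 0.15 -1.94 -0.78] moment [-0.57 -0.09 -0.07]
```

>>> servo_tool(
  rows=[
    [[0,0,0.008,0],[0,0,0,0],[0,0,0,0]],
  ],
)

```text
t: 18.95
tcp_pos: [0.5485, 0.1603, 0.1567]
tcp_rot: [0.996, 0.086, 0.0, 0.0]
ft_force: [-0.9, -2.8, 1.9]
width: 0.243
```

>>> servo_tool(
  rows=[
    [[0,0,0.008,0],[0,0,0,0],[0,0,0,0]],
  ],
)

```text
t: 19.32
tcp_pos: [0.5487, 0.1603, 0.1566]
tcp_rot: [0.996, 0.086, 0.0, 0.0]
ft_force: [-1.9, -2.1, 5.9]
width: 0.242
```

The tip is on the floor: vertical force rose about 7 N with the tip at 20.0 mm. Releasing.

>>> servo_tool(
  rows=[
    [[0,0,0,0],[0,0,0,0],[0,0,0,0],[0,0,0,0],[0,0,0,0],[0,0,0,0],[0,0,0,0],[0,0,0,0]],
  ],
  gripper=0,
)

```text
t: 20.32
tcp_pos: [0.5485, 0.1603, 0.156]
tcp_rot: [0.996, 0.086, 0.0, 0.0]
ft_force: [0.2, -0.6, -0.6]
width: 0.998
```

>>> servo_tool(
  rows=[
    [[0,0,-0.1,0],[0,0,-0.3,0],[0,0,-0.4,0],[0,0,-0.4,0],[0,0,-0.4,0],[0,0,-0.2,0],[0,0,0,0],[0,0,0,0],[0,0,0,0]],
  ],
)

```text
t: 21.45
tcp_pos: [0.548, 0.1602, 0.2628]
tcp_rot: [0.996, 0.086, -0.001, 0.0]
ft_force: [0.3, -0.5, 1.1]
width: 1.001
```

```bash
python3 -c "
from h import *
loc()
im=[]
for n in('wrist','top','scene'):
    s=snap(n);u=proj(s,[.5481,.1603,.195]);print(n,u,proj(s,[.5481,.1603,.1725]));x,y=map(int,u)
    x=min(max(x,40),600);y=max(y,40);im.append(cv2.resize(s['color'][y-40:y+60,x-40:x+40,::-1],(264,330),interpolation=cv2.INTER_CUBIC))
    print('cap px in crop',((u-[x-40,y-40])*3.3).round())
cv2.imwrite('pics/fin.png',np.clip(np.hstack(im)*1.4,0,255).astype(np.uint8))"
```

```text
tcp [0.548  0.1602 0.2628] yaw 9.83 tiltz [-2.e-03 -4.e-04 -1.e+00] units [-1.000e-03  3.000e-03  1.771e+00] F [ 0.29 -0.54  1.13] w 1.001 t 21.45
local mm [0.33 0.08] tip z 126.24 Floc [ 0.05 -0.61  1.13] moment [-0.01  0.02  0.01]
wrist [322.95055368 216.04978659] [322.96990438 205.4947654 ]
cap px in crop [135. 132.]
top [261.9455402  223.57832399] [263.17091007 225.10417288]
cap px in crop [135. 134.]
scene [372.41027356 141.3483017 ] [371.2862802  147.70950725]
cap px in crop [133. 133.]
```

View pics/fin.png

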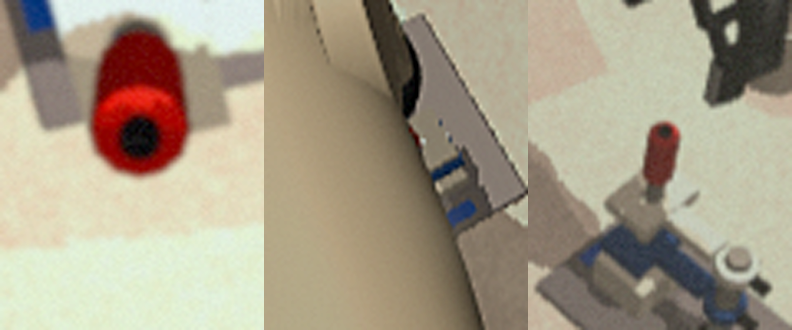

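The wrist crop shows the cap top at about (139,137), against (135,132) predicted for a probe standing home. The scene crop shows the probe upright through both arms, with the gripper clear.

```bash
python3 -c "
from bench import *
print(sign_off())"
```

```text
the job is handed in; nothing more can be done
None
```

The red-capped probe is threaded through both swivel arms and its tip rests on the socket floor. I released it, backed the gripper off about 107 mm and handed the job in at about 21.6 s; no verdict came back.

**How it went:** I gripped the cap and lifted the probe from the rack. I then threaded the upper hole about 10 mm off-axis and the lower hole about 8 mm off-axis. The probe carried both arms to mid-swing, and I lowered it in small steps. The forces I read after each move stayed within a few newtons.

**Last checks:**
- **Home:** vertical force rose about 7 N when the tip reached a height of 20.0 mm, which matches the socket floor. This was just before release.
- **Upright:** after release, the wrist camera put the cap top within about 1–2 mm of where it should be. The scene camera showed the probe upright through both arms.
- **Clear:** the gripper was fully open and touching nothing.
- **Blocked or unchecked:** the robot arm mostly blocked the top camera, so that view confirmed nothing. I did not re-measure the spare, bottle or beaker, but none of my moves went close to the bottle or beaker, and I passed the spare with clearance.

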